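# Burnisher into its pot, drying-box lid held at the green marker

## Robot

A 6-joint arm with a two-finger parallel gripper is mounted at the origin on the work surface. World frame = base frame: x ahead of the robot, y to its left, z up, the work surface at z = 0. Lengths are in m, angles in rad, forces in N, time in s.
With the tool pointing down it reaches from about 0.25 to 0.725 m from the base axis. Payload 4 kg.
Tool frame: the origin (TCP) lies at the very end of the fingers, on their centre line; the grasp point (between the pads) lies 19 mm behind it (bot.pinch_z is the distance from the TCP to the grasp point, in m); z points along the fingers, x is the direction in which the jaws open and shut, and the axes are right-handed (so a half turn about z gives the same grasp; the last joint's range is limited). The gripper opens to 85 mm and grips with 20 to 120 N. Pads are 22 mm wide; open, the fingers measure 114 mm over their backs; the gripper's body (76 mm by 85 mm) begins 54 mm behind the grasp point. The pads swing forward as they close: fully open they stand 13 mm farther back than shut.
Start: joints at [-1.297, 0.241, 0.005, 1.335, 0, 1.571], TCP at [0.135, -0.481, 0.231] pointing down, gripper open.
Joint ranges: [-2.72, 2.72], [-1.05, 1.87], [-1.09, 1.28], [-1.99, 2.15], [-1.42, 1.44], [-3.14, 3.14]. Speed limits (rad/s): [2.79, 2.79, 3.14, 3.14, 3.14, 3.14].

## Interface

Orientations are given as a unit quaternion [x, y, z, w].
In Python, from workcell import bot gives the robot as it stands. The module is installed in compiled form; this text tells all that it offers.
- The arm moves only by the shell command python3 -m inch 'ROWS'. ROWS is JSON, a list of rows, each a list of 7 numbers: the shift along the tool's x, y, z scaled (see below), then the turn, a rotation vector about the tool's x, y, z scaled (see below), then the gripper command: -1 is fully open, 1 is shut, values between are in proportion. In form: [[x, y, z, wx, wy, wz, gripper], ...]. A call has exactly 8 rows; each row shifts and turns the commanded pose from where the row before left it, along the tool's axes as they then stand; what a row does not reach is not made up. The controller multiplies each number of a shift by 2.5 cm and each number of a turn by 180 degrees. A row lasts 1/10 s, in which the tool goes at most 50 mm and 8.59 degrees, less where a joint would pass 70% of its speed; a pose out of reach is approached as far as the arm can. A call with a number of a shift or a turn outside -1 to 1 is refused whole. A call with a gripper value outside its range is refused whole. The fingers move at their own pace and stop on an object; the grip force is fixed at half the most. Time passes only in rows, so rows that do not move let the fingers close, or fill a call up. It gives the time, the measured TCP pose, the force and the opening at its end, in the units of the state.
- bot.get_obs(): the state, without advancing time (a new reading comes with each control period).
- bot.camera(name): name is "scene" or "top" or "wrist"; returns (picture, depth): 480x640x3 uint8, blue, green, red; 480x640 float32, m along the optical axis (not along the pixel's ray), 0 where there is no reading.
- bot.get_calibration(name): a dict with "vfov" (degrees; the focal length in pixels is half the picture's height over the tangent of half this angle, whatever the lens; pixels are square), "cx", "cy" (the principal point, pixels), "R" (3x3) and "t" (3): a world point X has camera coordinates R X + t. Camera axes: x right, y down, z forward; pixel columns grow to the right and rows downward; lengths in m; the calibration is good to about 2 mm. A picture is of the moment at which its call begins: read the wrist's pose just before it. get_calibration takes no time and is no camera call; for the wrist camera it gives the pose at the moment of the call.
- bot.job_done(): hands the job in, once; it reports no verdict.
The state is a dict: "clock": time; "joint_pos": joint angles; "joint_vel": joint speeds; "tau": joint torques, N m; "eef_pos": TCP position; "tool_rot": TCP orientation; "ft_force": force on the tool from outside, world axes, zero at the start; "ft_torque": the same for the moment, N m; "grip_width": finger opening in m.
Only numpy, scipy, OpenCV 4.12 (cv2) and the standard library are available. Lean on these libraries where they do the work, as an engineer would, in place of code of your own. Each camera call takes 0.05 s, during which the arm holds its last target.

## Task

The burnisher has been left lying on the closed lid of the bench drying box: take it off, stand it upright in the copper tool pot (either end up) and let go of it. Then lift the sprung lid by its steel bar handle until the red pointer on the lid stands over the green marker on the scale, and finish while still holding it there with the gripper, because the lid springs shut when let go. Do not shift the green marker, and leave the other things on the bench where they are.

Things in the scene. Friction and masses are not known exactly. Their poses are not given: they have to be found in the camera images.
- dryer: Grey box fixed to the bench, 200 (x) x 180 (y) x 90 mm high, with a white lid (top 98.5 mm above the bench). Origin: centre of the underside. Hinge along the box's x, on its +y rim; handle on the -y side. An aluminium arc-shaped scale, concentric with the hinge, stands just outside the box's +x face (103 to 107 mm from the centre), up to 210 mm above the bench.
- lid (a joint): Angle of the white lid in rad: 0 shut, growing as the -y edge rises, stop at 1.2. A spring (0.4 N m when shut, plus 0.8 N m per rad) and the lid's weight (300 g) always pull it shut: it takes about 4 N at the handle to start and about 7 N at the highest marker setting.
- lid_hinge (a point): Point on the lid's hinge axis, mid-length; it does not move with the lid. In the box frame it lies at (0, 90, 90.5) mm; axis along the box's x.
- lid_handle (a point): Centre of the lid's steel bar handle: round, 12 mm thick, posts 90 mm apart, parallel to the hinge (box x), 40 mm above the lid, 15 mm from its free edge. Lid shut: 165 mm from the hinge axis towards the box's -y and 48 mm above it; swings with the lid. Can be pinched from above (closing along box y); the bar may turn between the pads.
- pointer_tip (a point): Middle of the tip of the red pointer (4 mm wide) that sticks out from the lid's +x end and passes in front of the scale; 135 mm from the hinge axis. Moves with the lid.
- marker_mid (a point): Middle of the green marker on the scale, a block 34 mm long radially and 12 mm wide along the arc, 135 mm from the hinge axis. When the pointer stands exactly over it the two points are 4 mm apart, across the scale's face.
- marker (a joint): Where the green marker is set, in rad, measured like the lid's angle: the pointer is over the middle of the marker when joint lid equals joint marker. Set somewhere between 0.35 and 0.7; held by friction.
- burnisher: Burnisher lying on the lid: square beech handle 20 x 20 x 100 mm, then a brass ferrule (13 mm) and a round steel shank 10 mm in diameter; 160 mm long overall, about 60 g. Origin: underside at mid-length; x axis along it, from handle butt (-x) to steel tip (+x); z up as it lies. It lies roughly along the box's x, on the hinge side of the lid.
- burnisher_mid (a point): Point on the burnisher's centre line at mid-length (in the wooden handle, 30 mm from its middle; the handle reaches from -80 to +20 mm along x).
- burnisher_butt (a point): End of the wooden handle, 80 mm from burnisher_mid along the burnisher's -x.
- burnisher_tip (a point): Tip of the steel shank, 80 mm from burnisher_mid along the burnisher's +x.
- pot: Heavy round copper pot fixed to the bench, open at the top: 75 mm high, 74 mm across the mouth, wall 4 mm, floor about 5 mm thick, narrowing to 59 mm across at the foot. Origin: centre of the underside. A burnisher in it leans on the rim.
- jar: Bystander: loose amber glass jar with black cap, 48 mm across, 55 mm high. Origin under its centre.
- wax_block: Bystander: loose green wax block 70 x 40 x 25 mm. Origin under its centre.
- ring_box: Bystander: loose dark red ring box 50 x 50 x 39 mm. Origin under its centre.
- pliers: Bystander: loose pliers with red grips, 155 mm long along x, lying. Origin on the underside.
- brush: Bystander: loose hand brush lying along its x. Origin on the underside.
- dish: Bystander: loose white dish, 124 mm across, 32 mm high. Origin under its centre.
Not all that is in view belongs to the job. What is shaped like the burnisher but pink or purple is not meant. Of the things shaped like the pot, the copper one is meant.

How it is judged:
On the way, in this order (a step that is already met when the one before it is completed fails the run):
1. the burnisher stands in the pot, let go, while the lid is still shut (((horizontal distance between burnisher_butt and pot below 0.03 m and z of burnisher_butt in the frame of pot below 0.03 m) or (horizontal distance between burnisher_tip and pot below 0.03 m and z of burnisher_tip in the frame of pot below 0.03 m)) and angle between the x axis of burnisher and the z axis of pot, either way round below 0.75 rad and contact force between the fingers and burnisher below 0.1 N and linear speed of burnisher below 0.03 m/s and value of joint lid below 0.08 rad), for 0.2 s.
2. the lid is held by the gripper with its pointer over the green marker (distance between pointer_tip and marker_mid below 0.0085 m and contact force between the fingers and lid above 1 N), for 0.2 s.
At the end, for the whole second after the job is handed in: Only the gripper carries the lid (over 1 N), still, its pointer within 8.5 mm of the marker's middle (4 mm is the gap across the scale: about 3 degrees either way); the burnisher rests untouched in the pot, one end within 30 mm of its axis and under 30 mm high, leaning under 0.75 rad (all of step 2 and contact force between lid and jar below 0.1 N and contact force between lid and wax_block below 0.1 N and contact force between lid and ring_box below 0.1 N and contact force between lid and pliers below 0.1 N and contact force between lid and brush below 0.1 N and contact force between lid and dish below 0.1 N and contact force between each of lid, the fingers and burnisher below 0.1 N and ((horizontal distance between burnisher_butt and pot below 0.03 m and z of burnisher_butt in the frame of pot below 0.03 m) or (horizontal distance between burnisher_tip and pot below 0.03 m and z of burnisher_tip in the frame of pot below 0.03 m)) and angle between the x axis of burnisher and the z axis of pot, either way round below 0.75 rad and linear speed of burnisher below 0.03 m/s and velocity of joint lid between -0.1 and 0.1 rad/s); the arm keeps its last pose, push and grip.
It fails at once if the green marker is shifted by more than 5 mm (distance of marker_mid from where it was at the start of the episode above 0.005 m).
It fails at once if another thing on the bench is moved by more than 30 mm (distance of any of jar, wax_block, ring_box, pliers, brush, dish from where it was at the start of the episode above 0.03 m).
It also fails if it takes over 51 s, if anything falls off the work surface, if the arm or the gripper's body presses on something with over 40 N, if the wrist force passes 120 N, or if a joint passes its speed limit or range.

## Working session

There is one attempt and no reset: what is moved stays moved. The work goes in short steps, Python scripts to look and compute and a shell command to move; the robot and the scene stay as the last step left them, time stands still between calls to the robot, and variables do not carry over. Pictures are saved under pics/ and viewed, and the job is handed in when it is done.

```bash
mkdir -p pics
python3 - <<'E'
from workcell import bot
import cv2,numpy as np,json
o=bot.get_obs();print({k:np.round(v,3).tolist() for k,v in o.items()})
for n in ["scene","top","wrist"]:
    c=bot.get_calibration(n);p,d=bot.camera(n)
    cv2.imwrite(f"pics/{n}0.png",p);np.save(f"{n}0.npy",d);json.dump({k:np.array(v).tolist() for k,v in c.items()},open(f"{n}0.json","w"))
    print(n,c['vfov'],c['cx'],c['cy'],np.round(c['t'],3),np.round(c['R'],3).tolist())
E
```

```text
{'clock': 0.0, 'joint_pos': [-1.297, 0.241, 0.004, 1.335, -0.0, 1.571], 'joint_vel': [0.002, -0.001, 0.0, -0.001, 0.0, 0.001], 'tau': [0.002, -37.232, 25.24, 0.017, -0.0, -0.0], 'eef_pos': [0.135, -0.481, 0.23], 'tool_rot': [0.797, -0.604, -0.001, -0.001], 'ft_force': [-0.901, -0.336, -0.358], 'ft_torque': [0.024, -0.002, 0.052], 'grip_width': 0.085}
scene 53.91181771730495 329.0303963321414 240.23490684238985 [-0.488 -0.05   1.293] [[0.899, 0.437, -0.007], [0.284, -0.596, -0.751], [-0.333, 0.674, -0.66]]
top 56.3302604790353 323.82997760184566 240.53953696646326 [0.035 0.536 0.967] [[-0.018, -1.0, -0.011], [-0.981, 0.019, -0.194], [0.194, 0.007, -0.981]]
wrist 65.18067375330693 315.9208195248239 240.35336596854182 [-0.499 -0.042  0.382] [[0.27, -0.963, -0.003], [-0.909, -0.256, 0.329], [-0.317, -0.086, -0.944]]
```

View pics/scene0.png

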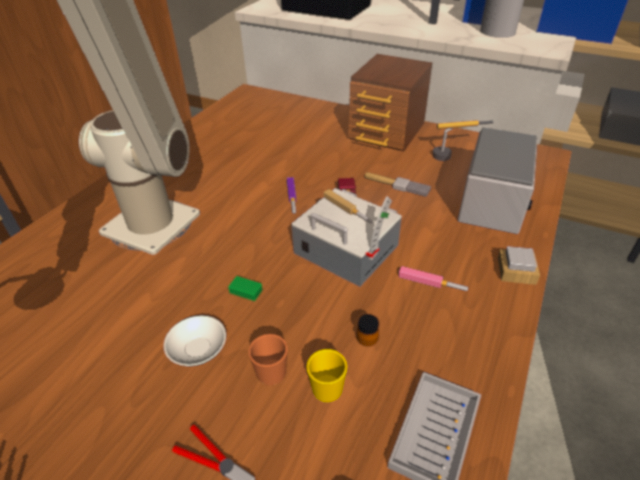

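View pics/top0.png

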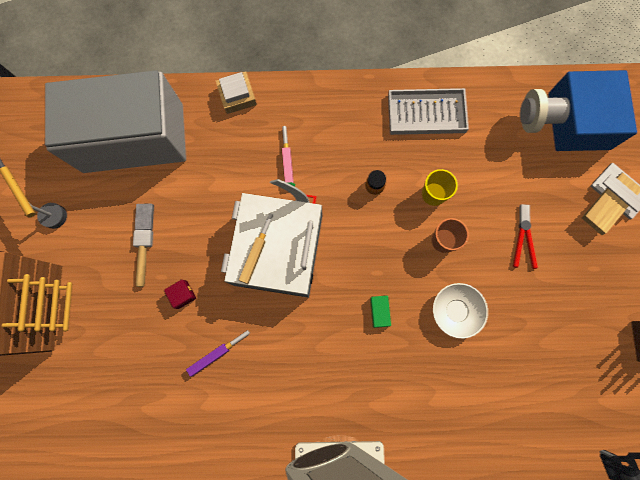

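View pics/wrist0.png

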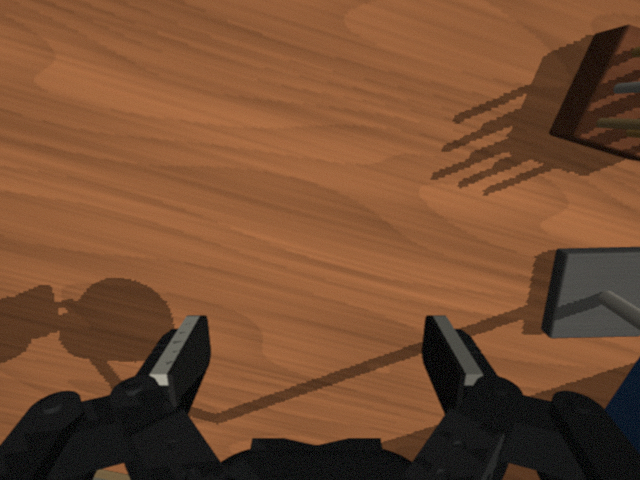

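The top view shows:
- the box with its white lid around (275,245)
- the handle at (307,245)
- the burnisher from butt (245,280) to tip (268,217)
- the scale at (290,190)
- the copper pot at (451,235), with the yellow decoy at (440,186)

I'll measure these next.

```bash
cat > h.py <<'E'
import numpy as np,cv2,json
def load(n,s='0'):
    c=json.load(open(f"{n}{s}.json"));return np.array(c['R']),np.array(c['t']),240/np.tan(np.radians(c['vfov']/2)),c['cx'],c['cy']
def ray(cal,u,v,z):
    R,t,f,cx,cy=cal;C=-R.T@t;d=R.T@np.array([(u-cx)/f,(v-cy)/f,1]);return C+d*(z-C[2])/d[2]
def proj(cal,X):
    R,t,f,cx,cy=cal;p=R@np.array(X)+t;return np.array([cx+f*p[0]/p[2],cy+f*p[1]/p[2]])
E
python3 - <<'E'
from h import *
p=cv2.imread('pics/top0.png')
cv2.imwrite('pics/topc.png',cv2.resize(p[175:305,215:345],None,fx=4.5,fy=4.5,interpolation=cv2.INTER_CUBIC))
s=cv2.imread('pics/scene0.png')
cv2.imwrite('pics/scenec.png',cv2.resize(s[170:290,280:420],None,fx=5,fy=5,interpolation=cv2.INTER_CUBIC))
E
```

```text
(no output)
```

View pics/topc.png

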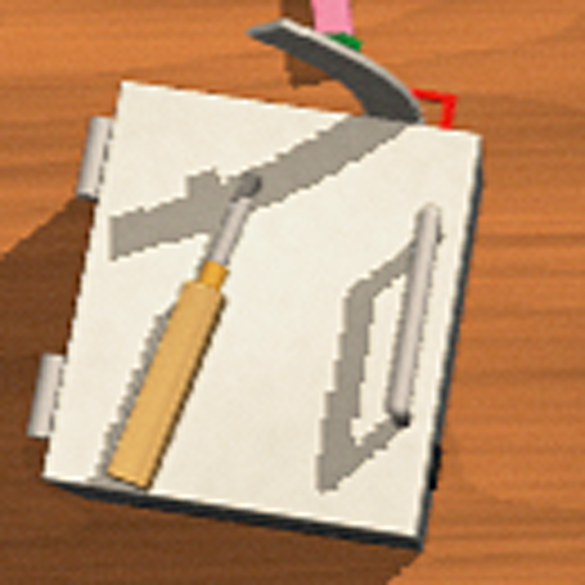

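View pics/scenec.png

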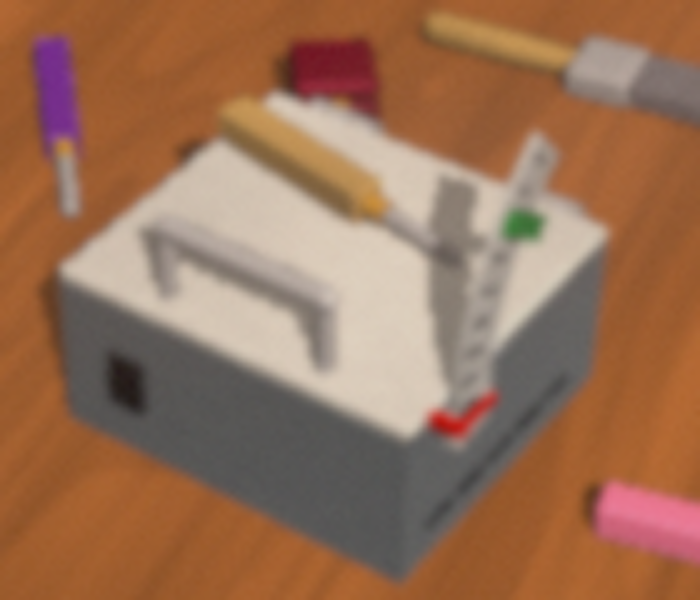

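Run:
```python
from h import *
T=load('top');S=load('scene')
P=lambda a,b:(215+(a+.5)/4.5-.5,175+(b+.5)/4.5-.5)
cor=np.array([ray(T,*P(*q),.0985) for q in [(122,83),(480,133),(420,548),(47,478)]])
print('lid corners',cor.round(4).tolist())
for i in range(4): print(np.linalg.norm(cor[i]-cor[(i+1)%4]).round(4))
ctr=cor.mean(0)
ex=(cor[0]-cor[3])+(cor[1]-cor[2]); 
ey=(cor[0]-cor[1])+(cor[3]-cor[2]);
ax=np.arctan2(ex[1],ex[0]);ay=np.arctan2(-ey[0],ey[1]);print('yaw',ax,ay)
yaw=(ax+ay)/2
print('ctr',ctr.round(4))
# handle top
h=[ray(T,*P(*q),.1385) for q in [(428,212),(400,414)]]
print('handle ends',np.round(h,4).tolist(), np.mean(h,0).round(4))
b=[ray(T,*P(*q),z) for q,z in [((251,178),.1085),((131,474),.1185),((212,272),.11)]]
print('burn',np.round(b,4).tolist(),np.linalg.norm(b[0]-b[1]))
for u,v,n in [(0,0,0)]:pass
img=cv2.imread('pics/top0.png');hsv=cv2.cvtColor(img,cv2.COLOR_BGR2HSV)
# pot rim
sub=img[205:260,425:478];cv2.imwrite('pics/potc.png',cv2.resize(sub,None,fx=9,fy=9,interpolation=cv2.INTER_CUBIC))
# green marker in scene
s=cv2.imread('pics/scene0.png');hs=cv2.cvtColor(s,cv2.COLOR_BGR2HSV)
m=cv2.inRange(hs,(45,100,50),(75,255,255));n,l,st,ce=cv2.connectedComponentsWithStats(m)
print([(st[i].tolist(),ce[i].round(1).tolist()) for i in range(1,n) if st[i,4]>8])
# box frame
c=np.cos(yaw);sn=np.sin(yaw)
EX=np.array([c,sn,0]);EY=np.array([-sn,c,0]);O=np.array([ctr[0],ctr[1],0])
hd=O+EY*(-.075)+np.array([0,0,.1385]);print('handle expected',hd.round(4), 'burn in box',[(round((x-O)@EX,4),round((x-O)@EY,4)) for x in b])
np.savez('box.npz',EX=EX,EY=EY,O=O)
hinge=O+EY*.09+np.array([0,0,.0905])
for i in range(1,n):
    if st[i,4]<8: continue
    R,t,f,cx,cy=S;C=-R.T@t;d=R.T@np.array([(ce[i][0]-cx)/f,(ce[i][1]-cy)/f,1])
    for xx in (.107,.109):
        k=((O+EX*xx-C)@EX)/(d@EX);X=C+k*d-hinge
        print(i,xx,'y,z rel hinge',(X@EY).round(4),X[2].round(4),'r',np.hypot(X@EY,X[2]).round(4),'ang',np.arctan2(X[2],-X@EY).round(4))
```

```text
lid corners [[0.639, 0.2052, 0.0985], [0.6098, 0.0289, 0.0985], [0.4079, 0.0605, 0.0985], [0.4443, 0.2374, 0.0985]]
0.1787
0.2043
0.1806
0.1974
yaw -0.1595907774051267 -0.18366604724785549
ctr [0.5252 0.133  0.0985]
handle ends [[0.5608, 0.0533, 0.1385], [0.4661, 0.0672, 0.1385]] [0.5134 0.0603 0.1385]
burn [[0.5867, 0.1399, 0.1085], [0.4432, 0.1937, 0.1185], [0.5403, 0.1581, 0.11]] 0.15358728395580706
[([382, 213, 5, 4, 18], [384.0, 214.7]), ([229, 276, 33, 24, 533], [245.1, 287.8])]
handle expected [0.5124 0.0591 0.1385] burn in box [(np.float64(0.0594), np.float64(0.0173)), (np.float64(-0.0912), np.float64(0.0458)), (np.float64(0.0105), np.float64(0.0273))]
1 0.107 y,z rel hinge -0.1019 0.0746 r 0.1263 ang 0.6321
1 0.109 y,z rel hinge -0.1057 0.078 r 0.1313 ang 0.6355
2 0.107 y,z rel hinge -0.5221 0.2062 r 0.5613 ang 0.3762
2 0.109 y,z rel hinge -0.5237 0.2089 r 0.5638 ang 0.3795
```

View pics/potc.png

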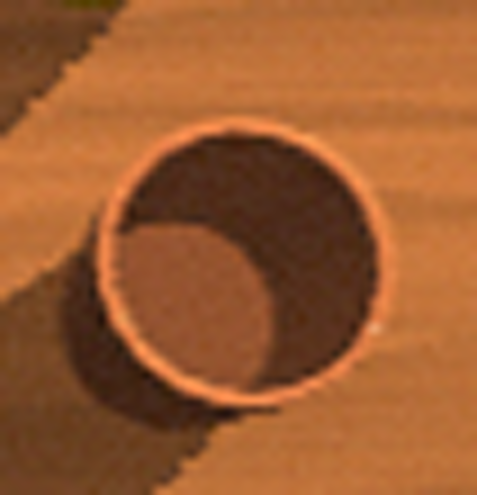

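Heights and sizes agree: the lid measures 0.20 x 0.18 m, and the bar is about 1.5 mm from where it should be. The marker comes out at about 0.63 rad. I'll turn the tool to the burnisher's heading and lift a little.

```bash
python3 - <<'E'
from h import *
T=load('top')
print('pot',ray(T,452,233.7,.075).round(4), 'w',np.linalg.norm(ray(T,425+98/9,233.7,.075)-ray(T,425+396/9,233.7,.075)).round(4))
img=cv2.imread('pics/top0.png');hsv=cv2.cvtColor(img,cv2.COLOR_BGR2HSV)
m=cv2.inRange(hsv,(10,80,120),(30,255,255));m2=np.zeros_like(m);m2[232:286,236:268]=m[232:286,236:268]
c=max(cv2.findContours(m2,0,2)[0],key=cv2.contourArea);r=cv2.minAreaRect(c);bx=cv2.boxPoints(r);print(r)
w=np.array([ray(T,*q,.1165) for q in bx]);print(w.round(4).tolist(),w.mean(0))
E
python3 -m inch '[[0,0,-0.15,0,0,-0.047,-1],[0,0,-0.15,0,0,-0.047,-1],[0,0,-0.15,0,0,-0.047,-1],[0,0,-0.15,0,0,-0.047,-1],[0,0,-0.15,0,0,-0.047,-1],[0,0,-0.15,0,0,-0.047,-1],[0,0,-0.15,0,0,-0.047,-1],[0,0,-0.15,0,0,-0.047,-1]]'
python3 -m inch '[[0,0,0,0,0,-0.047,-1],[0,0,0,0,0,-0.047,-1],[0,0,0,0,0,-0.047,-1],[0,0,0,0,0,-0.047,-1],[0,0,0,0,0,-0.047,-1],[0,0,0,0,0,-0.047,-1],[0,0,0,0,0,-0.047,-1],[0,0,0,0,0,-0.047,-1]]'
```

```text
pot [ 0.5424 -0.2604  0.075 ] w 0.0734
((252.88424682617188, 257.27972412109375), (10.705850601196289, 52.60523223876953), 22.47943687438965)
[[0.4445, 0.2064, 0.1165], [0.5481, 0.1653, 0.1165], [0.5387, 0.144, 0.1165], [0.4355, 0.1855, 0.1165]] [0.49169037 0.17527172 0.1165    ]
clock: 0.95
eef_pos: [0.1351, -0.4811, 0.2611]
tool_rot: [0.998, -0.055, -0.0, -0.0]
ft_force: [0.6, 0.4, -0.5]
grip_width: 0.0857
clock: 1.75
eef_pos: [0.1351, -0.4811, 0.2609]
tool_rot: [0.86, 0.511, 0.0, -0.0]
ft_force: [-0.1, 0.7, -0.1]
grip_width: 0.0855
```

```bash
python3 -m inch '[[0.95,0.14,0,0,0,-0.0376,-1],[0.95,0.14,0,0,0,0,-1],[0.95,0.14,0,0,0,0,-1],[0.95,0.14,0,0,0,0,-1],[0.95,0.14,0,0,0,0,-1],[0.95,0.14,0,0,0,0,-1],[0.95,0.14,0,0,0,0,-1],[0.95,0.14,0,0,0,0,-1]]'
python3 -m inch '[[0.95,0.14,0,0,0,0,-1],[0.95,0.14,0,0,0,0,-1],[0.95,0.14,0,0,0,0,-1],[0.95,0.14,0,0,0,0,-1],[0.95,0.14,0,0,0,0,-1],[0.95,0.14,0,0,0,0,-1],[0.95,0.14,0,0,0,0,-1],[0.95,0.14,0,0,0,0,-1]]'
python3 -m inch '[[0.95,0.14,0,0,0,0,-1],[0.95,0.14,0,0,0,0,-1],[0.95,0.14,0,0,0,0,-1],[0.95,0.14,0,0,0,0,-1],[0.95,0.14,0,0,0,0,-1],[0.95,0.14,0,0,0,0,-1],[0.95,0.14,0,0,0,0,-1],[0.95,0.14,0,0,0,0,-1]]'
cat >> h.py <<'E'
def rel(tx,ty,tz):
    from workcell import bot
    from scipy.spatial.transform import Rotation as Ro
    o=bot.get_obs();R=Ro.from_quat(o['tool_rot']).as_matrix()
    print('pos',np.round(o['eef_pos'],4),'x',R[:,0].round(3),'y',R[:,1].round(3),'z',R[:,2].round(3),'q',np.round(o['joint_pos'],3),'F',np.round(o['ft_force'],1),'w',round(float(o['grip_width']),4),'t',o['clock'])
    print('units',(R.T@(np.array([tx,ty,tz])-o['eef_pos'])/.025).round(2))
def snap(n,s):
    from workcell import bot
    c=bot.get_calibration(n);p,d=bot.camera(n);cv2.imwrite(f"pics/{n}{s}.png",p);np.save(f"{n}{s}.npy",d);json.dump({k:np.array(v).tolist() for k,v in c.items()},open(f"{n}{s}.json","w"));return p,d
E
python3 -c "
from h import *
rel(.518,.165,.26);snap('wrist','1')"
```

```text
clock: 2.55
eef_pos: [0.2355, -0.3165, 0.2611]
tool_rot: [0.83, 0.558, 0.0, -0.0]
ft_force: [1.2, -0.1, -0.1]
grip_width: 0.0857
clock: 3.35
eef_pos: [0.3331, -0.1512, 0.2611]
tool_rot: [0.83, 0.558, -0.0, -0.0]
ft_force: [0.0, -0.1, 1.3]
grip_width: 0.0854
clock: 4.15
eef_pos: [0.4307, 0.014, 0.261]
tool_rot: [0.83, 0.558, -0.0, -0.0]
ft_force: [-0.4, -0.3, -0.6]
grip_width: 0.0854
pos [0.4307 0.014  0.261 ] x [ 0.378  0.926 -0.   ] y [ 0.926 -0.378 -0.001] z [-0.001 -0.    -1.   ] q [ 0.033  0.092 -0.098  1.382 -0.     0.42 ] F [-0.4 -0.3 -0.6] w 0.0854 t 4.15
units [6.91 0.95 0.04]
```

View pics/wrist1.png

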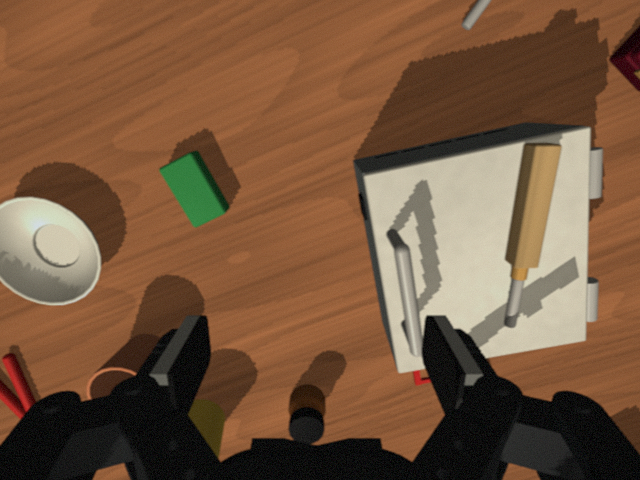

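The wrist view shows the burnisher from butt (541,144) to tip (511,322) and the bar at (407,295). I'll check both against the top-view result.

```bash
python3 -c "
from h import *
W=load('wrist','1')
a=ray(W,542,144,.1185);b=ray(W,511,322,.106)
d=b-a;d[2]=0;print(a,b,np.linalg.norm(d),np.arctan2(d[1],d[0]),'mid',(a+b)/2)
print('bar',ray(W,400,245,.1445),ray(W,417,352,.1445))
c=[ray(W,*q,.0985) for q in [(362,174),(589,128),(587,340),(400,373)]];print(np.round(c,4).tolist(),np.mean(c,0))
m=(a+b)/2+.005*d/np.linalg.norm(d);rel(m[0],m[1],.2)
"
```

```text
[0.43818049 0.1915667  0.1185    ] [0.58829677 0.14119143 0.106     ] 0.15834319020670562 -0.3237666722496542 mid [0.51323863 0.16637906 0.11225   ]
bar [0.46316202 0.06764764 0.1445    ] [0.55669759 0.05176745 0.1445    ]
[[0.4126, 0.062, 0.0985], [0.4458, 0.2381, 0.0985], [0.6407, 0.206, 0.0985], [0.6097, 0.0302, 0.0985]] [0.52722203 0.13407905 0.0985    ]
pos [0.4326 0.0165 0.2609] x [0.375 0.927 0.003] y [ 0.927 -0.375 -0.   ] z [ 0.001  0.002 -1.   ] q [ 0.036  0.095 -0.095  1.38   0.002  0.421] F [1.9 1.8 0.4] w 0.0853 t 4.2
units [6.77 0.94 2.45]
```

```bash
python3 -m inch '[[0.9,0.12,0,0,0,-0.01,-1],[0.9,0.12,0,0,0,0,-1],[0.9,0.12,0,0,0,0,-1],[0.9,0.12,0,0,0,0,-1],[0.9,0.12,0.3,0,0,0,-1],[0.9,0.12,0.5,0,0,0,-1],[0.9,0.12,0.6,0,0,0,-1],[0.47,0.1,0.6,0,0,0,-1]]'
python3 -c "
from h import *
rel(.518,.1648,.102);snap('wrist','2')"
```

```text
clock: 5.0
eef_pos: [0.5126, 0.1645, 0.2102]
tool_rot: [0.821, 0.571, -0.0, -0.0]
ft_force: [0.4, -0.6, -0.4]
grip_width: 0.0855
pos [0.5126 0.1645 0.2102] x [0.347 0.938 0.   ] y [ 0.938 -0.347 -0.   ] z [-0.  0. -1.] q [0.31  0.326 0.066 1.311 0.    0.665] F [ 0.4 -0.6 -0.4] w 0.0855 t 5.0
units [0.08 0.2  4.33]
```

View pics/wrist2.png

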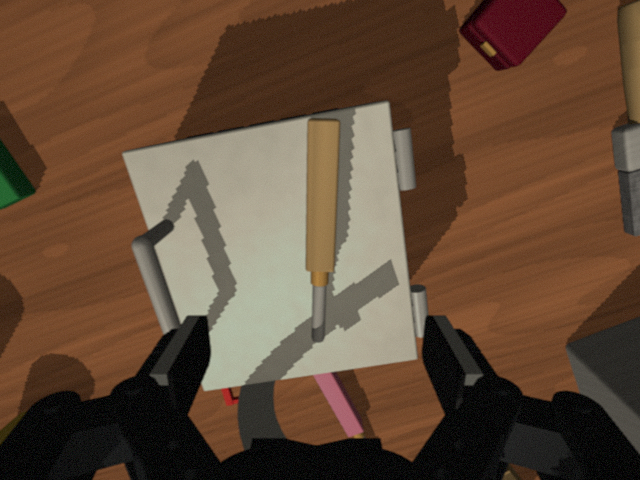

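```bash
python3 -m inch '[[0.02,0.05,0.6,0,0,0,-1],[0.02,0.05,0.6,0,0,0,-1],[0.02,0.05,0.6,0,0,0,-1],[0.02,0.05,0.6,0,0,0,-1],[0,0,0.6,0,0,0,-1],[0,0,0.6,0,0,0,-1],[0,0,0.45,0,0,0,-1],[0,0,0.25,0,0,0,-1]]'
python3 -m inch '[[0,0,0,0,0,0,1],[0,0,0,0,0,0,1],[0,0,0,0,0,0,1],[0,0,0,0,0,0,1],[0,0,0,0,0,0,1],[0,0,0,0,0,0,1],[0,0,0,0,0,0,1],[0,0,0,0,0,0,1]]'
python3 -c "
from h import *
rel(.518,.1648,.102);snap('wrist','3')"
```

```text
clock: 5.85
eef_pos: [0.5167, 0.1626, 0.1028]
tool_rot: [0.821, 0.571, -0.001, -0.0]
ft_force: [0.8, -0.1, -0.6]
grip_width: 0.0855
clock: 6.65
eef_pos: [0.518, 0.1636, 0.1047]
tool_rot: [0.821, 0.571, 0.001, 0.0]
ft_force: [0.0, -0.3, 5.8]
grip_width: 0.0185
pos [0.518  0.1636 0.1047] x [0.348 0.937 0.001] y [ 0.937 -0.348  0.001] z [ 0.001  0.001 -1.   ] q [ 0.306  0.41  -0.098  1.061  0.     0.662] F [ 0.  -0.3  5.8] w 0.0185 t 6.65
units [ 0.04 -0.02  0.11]
```

View pics/wrist3.png

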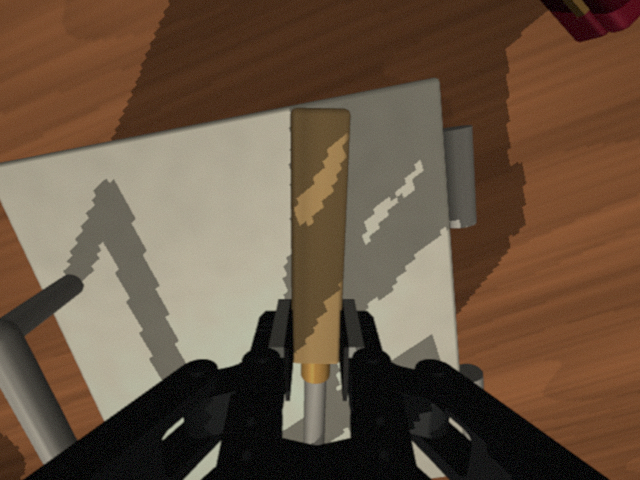

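The burnisher is gripped at 18.5 mm width. I'll lift it, move over to the pot, then tilt.

```bash
python3 -m inch '[[0,0,-0.4,0,0,0,1],[0,0,-0.7,0,0,0,1],[0,0,-0.7,0,0,0,1],[0,0,-0.8,0,0,0,1],[0,0,-0.8,0,0,0,1],[0,0,-0.8,0,0,0,1],[0,0,-0.8,0,0,0,1],[0,0,-0.8,0,0,0,1]]'
python3 -m inch '[[-0.9,0.4,0,0,0,0,1],[-0.9,0.4,0,0,0,0,1],[-0.9,0.4,0,0,0,0,1],[-0.9,0.4,0,0,0,0,1],[-0.9,0.4,0,0,0,0,1],[-0.9,0.4,0,0,0,0,1],[-0.9,0.4,0,0,0,0,1],[-0.9,0.4,0,0,0,0,1]]'
python3 -m inch '[[-0.9,0.4,0,0,0,0,1],[-0.9,0.4,0,0,0,0,1],[-0.9,0.4,0,0,0,0,1],[-0.9,0.4,0,0,0,0,1],[-0.9,0.4,0,0,0,0,1],[-0.9,0.4,0,0,0,0.01,1],[-0.7,0.3,0,0,0,0.01,1],[-0.4,0.1,0,0,0,0.01,1]]'
python3 -c "
from h import *
rel(.5424,-.2604,.25);p,d=snap('scene','4');snap('wrist','4')"
```

```text
clock: 7.5
eef_pos: [0.5173, 0.1632, 0.2497]
tool_rot: [0.821, 0.571, -0.0, -0.0]
ft_force: [0.7, 0.2, -0.8]
grip_width: 0.0186
clock: 8.3
eef_pos: [0.5296, -0.0342, 0.2489]
tool_rot: [0.821, 0.571, -0.0, -0.0]
ft_force: [-0.2, -0.5, -0.3]
grip_width: 0.0182
clock: 9.1
eef_pos: [0.5374, -0.2114, 0.2486]
tool_rot: [0.848, 0.53, -0.0, -0.0]
ft_force: [0.6, 0.8, 0.1]
grip_width: 0.018
pos [ 0.5374 -0.2114  0.2486] x [ 0.438  0.899 -0.   ] y [ 0.899 -0.438 -0.   ] z [-0.001 -0.    -1.   ] q [-0.375  0.392  0.262  1.441 -0.     0.079] F [0.6 0.8 0.1] w 0.018 t 9.1
units [-1.68  1.04 -0.06]
```

View pics/scene4.png

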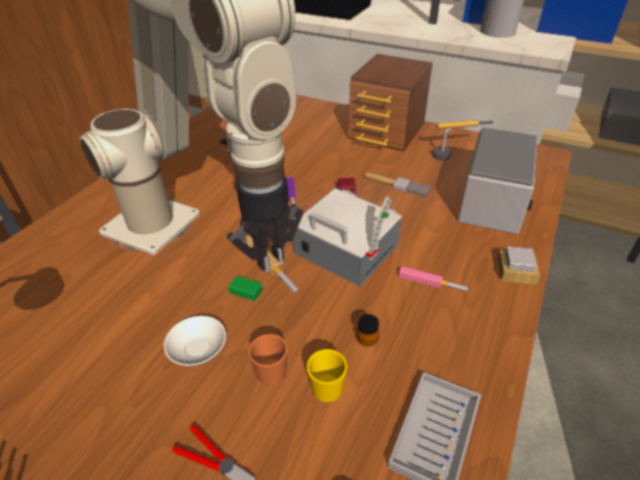

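View pics/wrist4.png

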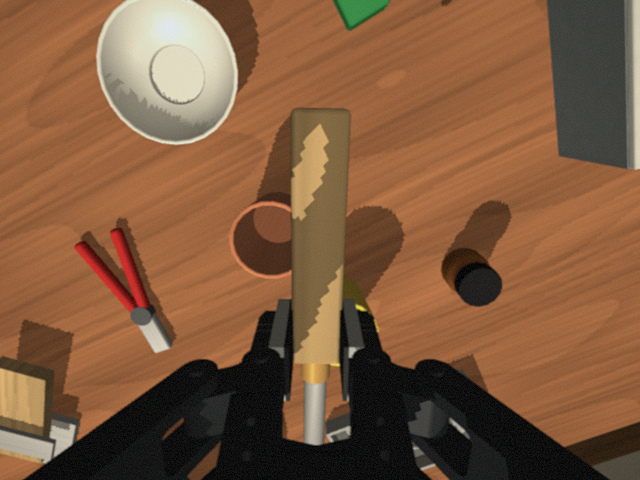

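```bash
python3 -c "
from h import *
from workcell import bot
from scipy.spatial.transform import Rotation as Ro
R,t,f,cx,cy=load('wrist','4');C=-R.T@t
o=bot.get_obs();Rt=Ro.from_quat(o['tool_rot']).as_matrix()
print('cam in tool',Rt.T@(C-o['eef_pos']))
W=load('wrist','4');print('pot from wrist',ray(W,269,239,.075))
T=load('top');print('dish',ray(T,460,311,.032),'yellow',ray(T,441,186,.075))
b=ray(W,321,111,.2486-.0063+.01);print('butt',b,Rt.T@(b-o['eef_pos']))
"
```

```text
cam in tool [-0.00077215 -0.083024   -0.14267453]
pot from wrist [ 0.5407305  -0.26048005  0.075     ]
dish [ 0.37375138 -0.27755226  0.032     ] yellow [ 0.65354711 -0.24356408  0.075     ]
butt [ 0.46303979 -0.17381149  0.2523    ] [ 0.00093034 -0.08282883 -0.00362544]
```

The pot measures (0.541, -0.260) in both views. The wrist camera hangs 83 mm off the tool axis, so I'll tilt only about 68° to keep it clear of the bench, then lower in.

```bash
python3 -m inch '[[0,0,0,-0.047,0,0,1],[0,0,0,-0.047,0,0,1],[0,0,0,-0.047,0,0,1],[0,0,0,-0.047,0,0,1],[0,0,0,-0.047,0,0,1],[0,0,0,-0.047,0,0,1],[0,0,0,-0.047,0,0,1],[0,0,0,-0.047,0,0,1]]'
python3 -c "
from h import *
rel(.566,-.272,.2)
rel(.566,-.272,.096)"
```

```text
clock: 10.0
eef_pos: [0.5409, -0.2094, 0.2458]
tool_rot: [0.733, 0.462, 0.266, 0.423]
ft_force: [1.7, -0.8, -1.0]
grip_width: 0.0183
pos [ 0.5409 -0.2094  0.2458] x [ 0.432  0.902 -0.001] y [ 0.451 -0.215  0.866] z [ 0.781 -0.374 -0.5  ] q [-0.306 -0.078 -0.91  -0.305 -0.122  0.07 ] F [ 1.7 -0.8 -1. ] w 0.0183 t 10.0
units [-1.82 -0.6   2.64]
pos [ 0.5409 -0.2094  0.2458] x [ 0.432  0.902 -0.001] y [ 0.451 -0.215  0.866] z [ 0.781 -0.374 -0.5  ] q [-0.306 -0.078 -0.91  -0.305 -0.122  0.07 ] F [ 1.7 -0.8 -1. ] w 0.0183 t 10.0
units [-1.82 -4.2   4.71]
```

```bash
python3 -m inch '[[-0.3,-0.1,0.3,0,0,0,1],[-0.3,-0.1,0.4,0,0,0,1],[-0.3,-0.1,0.4,0,0,0,1],[-0.3,-0.1,0.4,0,0,0,1],[-0.3,-0.1,0.4,0,0,0,1],[-0.3,-0.1,0.4,0,0,0,1],[0,0,0.3,0,0,0,1],[0,0,0,0,0,0,1]]'
python3 -c "
from h import *
rel(.566,-.272,.096);snap('scene','5')
from workcell import bot
p=cv2.imread('pics/scene5.png');cv2.imwrite('pics/scene5c.png',cv2.resize(p[200:420,160:400],None,fx=2.5,fy=2.5))"
```

```text
clock: 10.8
eef_pos: [0.5677, -0.2737, 0.1996]
tool_rot: [0.734, 0.461, 0.265, 0.422]
ft_force: [0.1, -0.1, -0.2]
grip_width: 0.0182
pos [ 0.5677 -0.2737  0.1996] x [ 0.434  0.901 -0.001] y [ 0.455 -0.218  0.864] z [ 0.778 -0.375 -0.504] q [-0.449  0.13  -0.875 -0.477 -0.    -0.001] F [ 0.1 -0.1 -0.2] w 0.0182 t 10.8
units [ 0.03 -3.62  2.01]
```

View pics/scene5c.png

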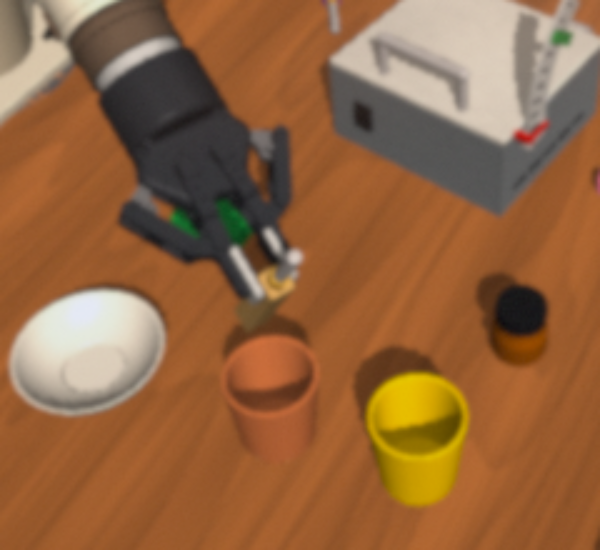

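```bash
python3 -m inch '[[0,0,0,-0.015,0,0,1],[0,0,0,-0.015,0,0,1],[0,0,0,-0.015,0,0,1],[0,0,0,0,0,0,1],[0,0,0,0,0,0,1],[0,0,0,0,0,0,1],[0,0,0,0,0,0,1],[0,0,0,0,0,0,1]]'
python3 -c "
from h import *
rel(.566,-.272,.15)
rel(.566,-.272,.096)"
```

```text
clock: 11.65
eef_pos: [0.5668, -0.2732, 0.2007]
tool_rot: [0.702, 0.441, 0.297, 0.473]
ft_force: [-0.2, -0.8, -0.5]
grip_width: 0.0184
pos [ 0.5668 -0.2732  0.2007] x [ 0.434  0.901 -0.001] y [ 0.339 -0.162  0.927] z [ 0.835 -0.403 -0.375] q [-0.449  0.241 -0.995 -0.852 -0.001 -0.001] F [-0.2 -0.8 -0.5] w 0.0184 t 11.65
units [ 0.03 -1.9   0.71]
pos [ 0.5668 -0.2732  0.2007] x [ 0.434  0.901 -0.001] y [ 0.339 -0.162  0.927] z [ 0.835 -0.403 -0.375] q [-0.449  0.241 -0.995 -0.852 -0.001 -0.001] F [-0.2 -0.8 -0.5] w 0.0184 t 11.65
units [ 0.03 -3.9   1.53]
```

```bash
python3 -m inch '[[0,-0.24,0.09,0,0,0,1],[0,-0.24,0.09,0,0,0,1],[0,-0.24,0.09,0,0,0,1],[0,-0.24,0.09,0,0,0,1],[0,-0.24,0.09,0,0,0,1],[0,-0.24,0.09,0,0,0,1],[0,-0.24,0.09,0,0,0,1],[0,-0.24,0.09,0,0,0,1]]'
python3 -c "
from h import *
rel(.566,-.272,.096);snap('scene','6');snap('wrist','6')
p=cv2.imread('pics/scene6.png');cv2.imwrite('pics/scene6c.png',cv2.resize(p[200:420,160:400],None,fx=2.5,fy=2.5))"
```

```text
clock: 12.45
eef_pos: [0.5651, -0.2725, 0.1477]
tool_rot: [0.702, 0.442, 0.297, 0.473]
ft_force: [0.0, -0.1, -0.3]
grip_width: 0.0185
pos [ 0.5651 -0.2725  0.1477] x [ 0.434  0.901 -0.001] y [ 0.34  -0.163  0.926] z [ 0.834 -0.402 -0.377] q [-4.490e-01  4.310e-01 -1.042e+00 -1.087e+00 -0.000e+00 -1.000e-03] F [ 0.  -0.1 -0.3] w 0.0185 t 12.45
units [ 0.03 -1.91  0.8 ]
```

View pics/scene6c.png

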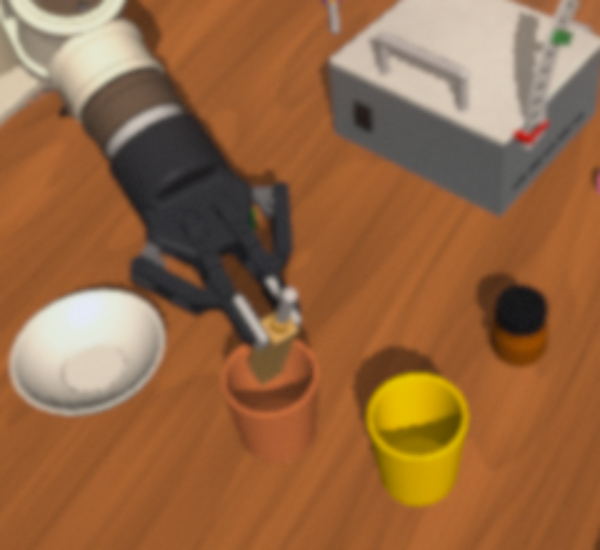

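View pics/wrist6.png

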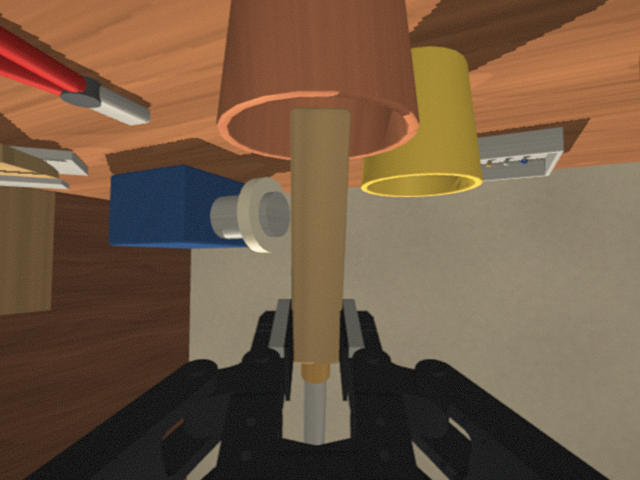

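```bash
python3 -m inch '[[0,-0.14,0.09,0.0075,0,0,1],[0,-0.14,0.09,0.0075,0,0,1],[0,-0.14,0.09,0.0075,0,0,1],[0,-0.14,0.09,0.0075,0,0,1],[0,-0.14,0.09,0,0,0,1],[0,-0.14,0.09,0,0,0,1],[0,-0.14,0.09,0,0,0,1],[0,-0.14,0.09,0,0,0,1]]'
python3 -c "
from h import *
rel(.5695,-.274,.095)"
```

```text
clock: 13.35
eef_pos: [0.5683, -0.2741, 0.1144]
tool_rot: [0.724, 0.455, 0.275, 0.439]
ft_force: [0.5, 0.4, -0.1]
grip_width: 0.0181
pos [ 0.5683 -0.2741  0.1144] x [ 0.434  0.901 -0.001] y [ 0.418 -0.2    0.886] z [ 0.798 -0.385 -0.463] q [-0.449  0.435 -0.992 -0.946 -0.    -0.001] F [ 0.5  0.4 -0.1] w 0.0181 t 13.35
units [ 0.02 -0.67  0.4 ]
```

```bash
python3 -m inch '[[0,-0.1,0.06,0,0,0,1],[0,-0.1,0.06,0,0,0,1],[0,-0.1,0.06,0,0,0,1],[0,-0.1,0.06,0,0,0,1],[0,-0.1,0.06,0,0,0,1],[0,-0.1,0.06,0,0,0,1],[0,-0.07,0.04,0,0,0,1],[0,0,0,0,0,0,1]]'
python3 -c "
from h import *
rel(.5695,-.274,.095);snap('wrist','7')"
```

```text
clock: 14.15
eef_pos: [0.5695, -0.2747, 0.0953]
tool_rot: [0.724, 0.455, 0.275, 0.439]
ft_force: [-0.3, -0.4, -0.7]
grip_width: 0.018
pos [ 0.5695 -0.2747  0.0953] x [ 0.434  0.901 -0.001] y [ 0.417 -0.2    0.886] z [ 0.798 -0.385 -0.463] q [-4.490e-01  5.040e-01 -9.980e-01 -1.021e+00 -0.000e+00 -1.000e-03] F [-0.3 -0.4 -0.7] w 0.018 t 14.15
units [ 0.02 -0.02 -0.  ]
```

View pics/wrist7.png

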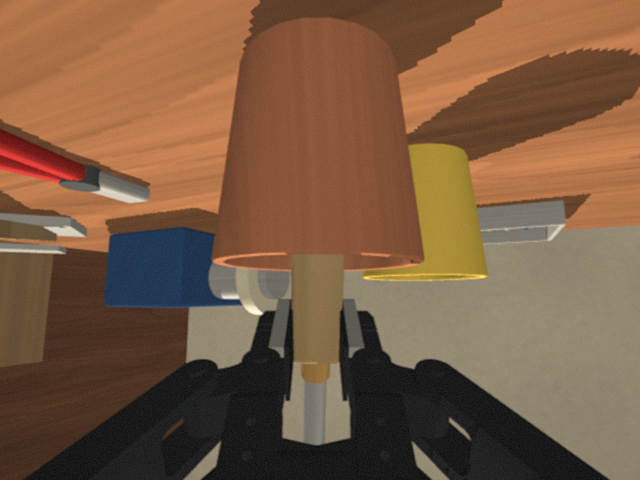

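The burnisher is inside the pot with no contact force, so I'll release and back off along the tool axis.

```bash
python3 -m inch '[[0,0,0,0,0,0,0.1],[0,0,0,0,0,0,0.1],[0,0,0,0,0,0,0.1],[0,0,0,0,0,0,0.1],[0,0,0,0,0,0,0.1],[0,0,0,0,0,0,0.1],[0,0,-0.2,0,0,0,0.1],[0,0,-0.4,0,0,0,0.1]]'
python3 -m inch '[[0,0,-0.6,0,0,0,0.1],[0,0,-0.8,0,0,0,0.1],[0,0,-0.8,0,0,0,0.1],[0,0,-0.8,0,0,0,0.1],[0,0,-0.8,0,0,0,0.1],[0,0.3,-0.6,0,0,0,0.1],[0,0.6,-0.3,0,0,0,0.1],[0,0.6,0,0,0,0,0.1]]'
python3 -c "
from h import *
rel(.5695,-.274,.095);snap('scene','8');snap('top','8')
p=cv2.imread('pics/scene8.png');q=cv2.imread('pics/top8.png')
cv2.imwrite('pics/c8.png',np.hstack([cv2.resize(p[200:420,180:400],None,fx=1.8,fy=1.8),cv2.resize(q[150:370,300:520],None,fx=1.8,fy=1.8)]))"
```

```text
clock: 15.0
eef_pos: [0.5575, -0.2689, 0.1029]
tool_rot: [0.724, 0.455, 0.275, 0.439]
ft_force: [0.4, -0.7, 0.1]
grip_width: 0.0384
clock: 15.8
eef_pos: [0.5071, -0.2445, 0.2045]
tool_rot: [0.73, 0.459, 0.269, 0.429]
ft_force: [0.3, -0.2, 0.4]
grip_width: 0.0383
pos [ 0.5071 -0.2445  0.2045] x [ 0.434  0.901 -0.001] y [ 0.44  -0.211  0.873] z [ 0.786 -0.379 -0.488] q [-4.490e-01  4.000e-03 -1.028e+00 -5.220e-01 -1.000e-03 -1.000e-03] F [ 0.3 -0.2  0.4] w 0.0383 t 15.8
units [ 0.02 -2.47  4.55]
```

View pics/c8.png

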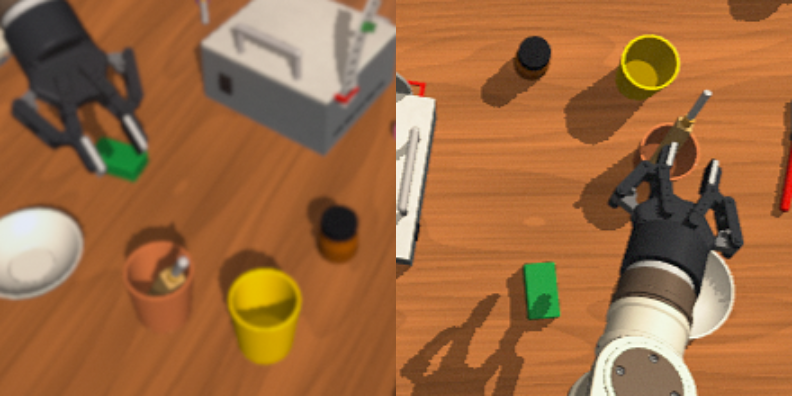

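The burnisher stands in the pot, untouched. I'll bring the tool back to pointing down and move towards the handle.

```bash
python3 -m inch '[[0.3,0.2,-0.2,0.03,0,0,0.1],[0.6,0,-0.2,0.044,0,0,0.1],[0.6,0,0,0.044,0,0,0.1],[0.6,0,0,0.044,0,0,0.1],[0.6,0,0,0.044,0,0,0.1],[0.6,0,0,0.044,0,0,0.1],[0.6,0,0,0.044,0,0,0.1],[0.3,0,0,0.044,0,0,0.1]]'
python3 -c "
from h import *
rel(.513,.06,.22)"
```

```text
clock: 16.7
eef_pos: [0.5492, -0.1588, 0.2083]
tool_rot: [0.845, 0.532, 0.028, 0.042]
ft_force: [1.8, -0.4, -0.7]
grip_width: 0.0384
pos [ 0.5492 -0.1588  0.2083] x [0.433 0.902 0.002] y [ 0.897 -0.431  0.1  ] z [ 0.091 -0.041 -0.995] q [-0.273  0.315  0.04   1.196 -0.015  0.173] F [ 1.8 -0.4 -0.7] w 0.0384 t 16.7
units [ 7.26 -5.02 -0.96]
```

```bash
python3 -m inch '[[0,0,-0.2,0.032,0,0,0.1],[0,0,-0.2,0,0,-0.045,0.1],[0,0,-0.2,0,0,-0.045,0.1],[0.9,-0.4,0,0,0,0,0.1],[0.9,-0.4,0,0,0,0,0.1],[0.9,-0.4,0,0,0,0,0.1],[0.9,-0.4,0,0,0,0,0.1],[0.9,-0.4,0,0,0,0,0.1]]'
python3 -c "
from h import *
rel(.512,.059,.22);snap('wrist','9')"
```

```text
clock: 17.5
eef_pos: [0.5167, -0.0397, 0.2213]
tool_rot: [0.763, 0.646, 0.001, 0.001]
ft_force: [0.5, 0.5, -1.0]
grip_width: 0.0383
pos [ 0.5167 -0.0397  0.2213] x [0.166 0.986 0.   ] y [ 0.986 -0.166  0.003] z [ 0.003 -0.    -1.   ] q [-0.077  0.279  0.03   1.319  0.     0.089] F [ 0.5  0.5 -1. ] w 0.0383 t 17.5
units [ 3.86 -0.84  0.05]
```

View pics/wrist9.png

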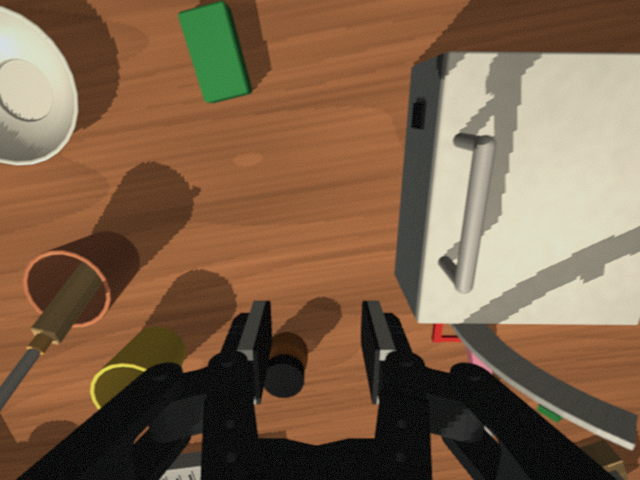

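```bash
python3 -c "
from h import *
W=load('wrist','9')
a=ray(W,485,140,.1385);b=ray(W,465,288,.1385);print(a,b,(a+b)/2,np.linalg.norm(a-b),np.arctan2(b[1]-a[1],b[0]-a[0]))
m=(a+b)/2
rel(m[0],m[1],.22)"
```

```text
[0.46695574 0.06834041 0.1385    ] [0.56121098 0.05337018 0.1385    ] [0.51408336 0.06085529 0.1385    ] 0.0954366681940674 -0.15751084643631694
pos [ 0.5156 -0.0365  0.2214] x [0.162 0.987 0.003] y [ 0.987 -0.162  0.001] z [ 0.002  0.003 -1.   ] q [-0.072  0.277  0.028  1.32   0.003  0.091] F [-1.6  1.5  0. ] w 0.0386 t 17.55
units [ 3.83 -0.69  0.07]
```

```bash
python3 -m inch '[[0.8,-0.15,0,0,0,0,-0.1],[0.8,-0.15,0,0,0,0,-0.1],[0.8,-0.15,0,0,0,0,-0.1],[0.8,-0.15,0,0,0,0,-0.1],[0.53,-0.1,0.2,0,0,0,-0.1],[0,0,0.3,0,0,0,-0.1],[0,0,0.3,0,0,0,-0.1],[0,0,0.1,0,0,0,-0.1]]'
python3 -c "
from h import *
rel(.5138,.0605,.12);snap('wrist','10')"
```

```text
clock: 18.35
eef_pos: [0.5152, 0.0533, 0.1989]
tool_rot: [0.764, 0.646, 0.001, 0.001]
ft_force: [0.3, 0.1, -0.6]
grip_width: 0.0466
pos [0.5152 0.0533 0.1989] x [ 0.166  0.986 -0.001] y [ 0.986 -0.166  0.003] z [ 0.002 -0.001 -1.   ] q [ 1.040e-01  2.900e-01 -1.400e-02  1.264e+00 -1.000e-03  2.710e-01] F [ 0.3  0.1 -0.6] w 0.0466 t 18.35
units [ 0.28 -0.11  3.16]
```

View pics/wrist10.png

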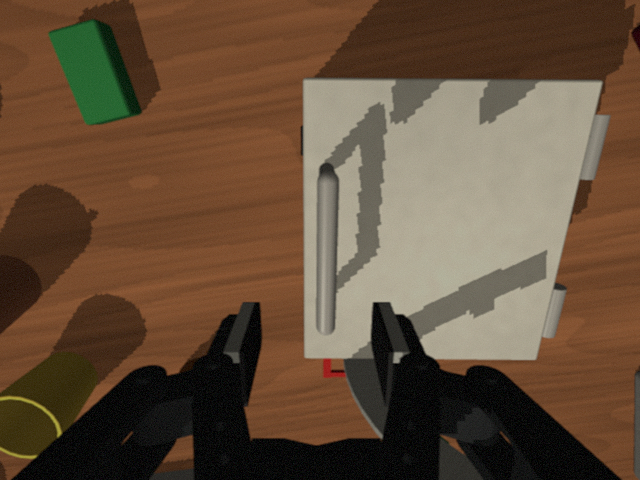

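The bar lies parallel to the jaws at column 327 and needs a 7 mm sideways shift. I'll descend and grip.

```bash
python3 -m inch '[[0.14,-0.05,0.1,0,0,0,-0.1],[0.14,-0.05,0.2,0,0,0,-0.1],[0,0,0.5,0,0,0,-0.1],[0,0,0.5,0,0,0,-0.1],[0,0,0.5,0,0,0,-0.1],[0,0,0.5,0,0,0,-0.1],[0,0,0.5,0,0,0,-0.1],[0,0,0.35,0,0,0,-0.1]]'
python3 -m inch '[[0,0,0,0,0,0,-0.1],[0,0,0,0,0,0,1],[0,0,0,0,0,0,1],[0,0,0,0,0,0,1],[0,0,0,0,0,0,1],[0,0,0,0,0,0,1],[0,0,0,0,0,0,1],[0,0,0,0,0,0,1]]'
python3 -c "
from h import *
rel(.5138,.0605,.12)"
```

```text
clock: 19.2
eef_pos: [0.5149, 0.0615, 0.1212]
tool_rot: [0.763, 0.646, 0.002, 0.002]
ft_force: [0.0, 0.3, 0.3]
grip_width: 0.0476
clock: 20.0
eef_pos: [0.5155, 0.0594, 0.1229]
tool_rot: [0.764, 0.645, 0.001, 0.004]
ft_force: [-0.3, -5.1, 1.9]
grip_width: 0.0099
pos [0.5155 0.0594 0.1229] x [ 0.167  0.986 -0.003] y [ 0.986 -0.167  0.007] z [ 0.006 -0.005 -1.   ] q [ 0.118  0.346 -0.143  1.075 -0.005  0.286] F [-0.3 -5.1  1.9] w 0.0099 t 20.0
units [ 0.03 -0.07  0.12]
```

The bar is gripped. I'll raise the lid along its arc to about 0.2 rad first.

```bash
python3 -m inch '[[0.045,0,-0.165,0,0,0,1],[0.05,0,-0.163,0,0,0,1],[0.055,0,-0.162,0,0,0,1],[0.06,0,-0.16,0,0,0,1],[0.065,0,-0.158,0,0,0,1],[0.07,0,-0.156,0,0,0,1],[0.08,0,-0.155,0,0,0,1],[0.085,0,-0.153,0,0,0,1]]'
python3 -c "
from h import *
rel(.5138,.0605,.12)"
```

```text
clock: 20.8
eef_pos: [0.5174, 0.071, 0.1537]
tool_rot: [0.764, 0.645, -0.0, 0.005]
ft_force: [1.0, -7.6, -2.2]
grip_width: 0.0096
pos [0.5174 0.071  0.1537] x [ 0.168  0.986 -0.006] y [ 0.986 -0.167  0.007] z [ 0.006 -0.007 -1.   ] q [ 0.141  0.327 -0.084  1.155 -0.008  0.309] F [ 1.  -7.6 -2.2] w 0.0096 t 20.8
units [-0.43 -0.08  1.35]
```

```bash
python3 -m inch '[[0.075,0,-0.15,0,0,0,1],[0.08,0,-0.148,0,0,0,1],[0.08,0,-0.146,0,0,0,1],[0.085,0,-0.144,0,0,0,1],[0.09,0,-0.142,0,0,0,1],[0.095,0,-0.14,0,0,0,1],[0.1,0,-0.138,0,0,0,1],[0.1,0,-0.136,0,0,0,1]]'
python3 -c "
from h import *
rel(.5138,.0605,.12);p,_=snap('scene','11');cv2.imwrite('pics/scene11c.png',cv2.resize(p[130:290,270:430],None,fx=3.7,fy=3.7,interpolation=2))"
```

```text
clock: 21.6
eef_pos: [0.5205, 0.0882, 0.1825]
tool_rot: [0.764, 0.645, 0.0, 0.005]
ft_force: [3.2, -7.0, -4.1]
grip_width: 0.0097
pos [0.5205 0.0882 0.1825] x [ 0.168  0.986 -0.006] y [ 0.986 -0.168  0.007] z [ 0.006 -0.007 -1.   ] q [ 0.173  0.317 -0.02   1.228 -0.008  0.341] F [ 3.2 -7.  -4.1] w 0.0097 t 21.6
units [-1.12 -0.1   2.51]
```

View pics/scene11c.png

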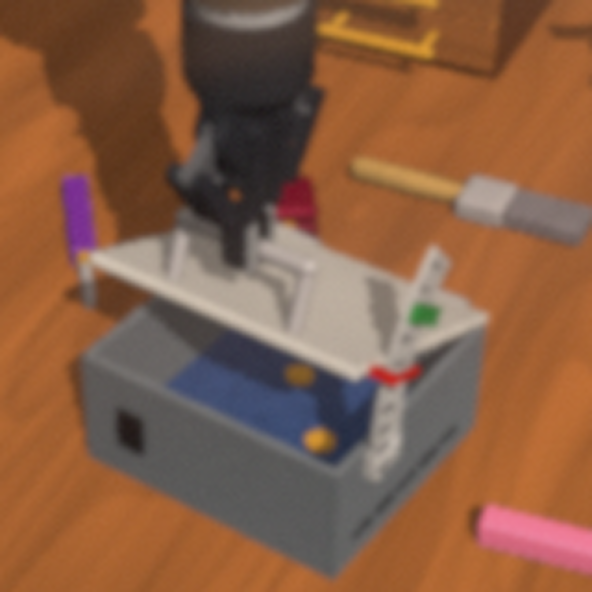

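```bash
cat > ang.py <<'E'
from h import *
import sys
from workcell import bot
def ang(s):
    S=load('scene',s);b=np.load('box.npz');EX,EY,O=b['EX'],b['EY'],b['O'];hinge=O+EY*.09+np.array([0,0,.0905])
    im=cv2.imread(f'pics/scene{s}.png');sub=np.zeros_like(im);sub[140:275,340:410]=im[140:275,340:410];hs=cv2.cvtColor(sub,cv2.COLOR_BGR2HSV)
    g=cv2.inRange(hs,(45,90,50),(80,255,255));r=cv2.inRange(hs,(0,180,110),(6,255,255))|cv2.inRange(hs,(174,180,110),(180,255,255))
    R,t,f,cx,cy=S;C=-R.T@t
    for n,m in (('g',g),('r',r)):
        k,l,st,ce=cv2.connectedComponentsWithStats(m)
        for i in range(1,k):
            if st[i,4]<6: continue
            for xx in (.107,.111):
                d=R.T@np.array([(ce[i][0]-cx)/f,(ce[i][1]-cy)/f,1]);kk=((O+EX*xx-C)@EX)/(d@EX);X=C+kk*d-hinge
                print(n,st[i].tolist(),ce[i].round(1),xx,'r',np.hypot(X@EY,X[2]).round(4),'ang',np.arctan2(X[2],-X@EY).round(3))
    z=bot.get_obs()['eef_pos'][2];print('theta from TCP height',np.arcsin((.048+z-.1229)/.1718)-.283)
ang(sys.argv[1])
E
python3 ang.py 11
```

```text
g [381, 213, 7, 4, 24] [384.  214.6] 0.107 r 0.1264 ang 0.634
g [381, 213, 7, 4, 24] [384.  214.6] 0.111 r 0.1366 ang 0.64
r [346, 179, 8, 10, 57] [350.1 183.7] 0.107 r 0.3387 ang 0.771
r [346, 179, 8, 10, 57] [350.1 183.7] 0.111 r 0.3466 ang 0.769
r [371, 230, 6, 3, 11] [373.3 231.2] 0.107 r 0.1556 ang 0.372
r [371, 230, 6, 3, 11] [373.3 231.2] 0.111 r 0.1648 ang 0.395
theta from TCP height 0.3974578456445766
```

Pointer and TCP height agree on the lid at about 0.395, and the marker is at about 0.637. I'll raise it to about 0.60 and look.

```bash
python3 -m inch '[[0.105,0,-0.132,0,0,0,1],[0.11,0,-0.13,0,0,0,1],[0.112,0,-0.128,0,0,0,1],[0.115,0,-0.126,0,0,0,1],[0.118,0,-0.124,0,0,0,1],[0.12,0,-0.122,0,0,0,1],[0.122,0,-0.12,0,0,0,1],[0.125,0,-0.118,0,0,0,1]]'
python3 -c "
from h import *
rel(.5138,.0605,.12);p,_=snap('scene','12');cv2.imwrite('pics/scene12c.png',cv2.resize(p[180:260,345:425],None,fx=7,fy=7,interpolation=2))"
python3 ang.py 12
```

```text
clock: 22.45
eef_pos: [0.5244, 0.1104, 0.2074]
tool_rot: [0.764, 0.645, -0.0, 0.006]
ft_force: [3.6, -9.0, -5.1]
grip_width: 0.0097
pos [0.5244 0.1104 0.2074] x [ 0.168  0.986 -0.008] y [ 0.986 -0.168  0.008] z [ 0.007 -0.009 -1.   ] q [ 0.213  0.319  0.048  1.296 -0.01   0.382] F [ 3.6 -9.  -5.1] w 0.0097 t 22.45
units [-2.01 -0.11  3.51]
g [381, 213, 7, 4, 25] [384.4 214.5] 0.107 r 0.1246 ang 0.636
g [381, 213, 7, 4, 25] [384.4 214.5] 0.111 r 0.1347 ang 0.642
r [375, 217, 8, 3, 14] [378.3 218.1] 0.107 r 0.1507 ang 0.57
r [375, 217, 8, 3, 14] [378.3 218.1] 0.111 r 0.1605 ang 0.58
theta from TCP height 0.6009451303170117
```

View pics/scene12c.png

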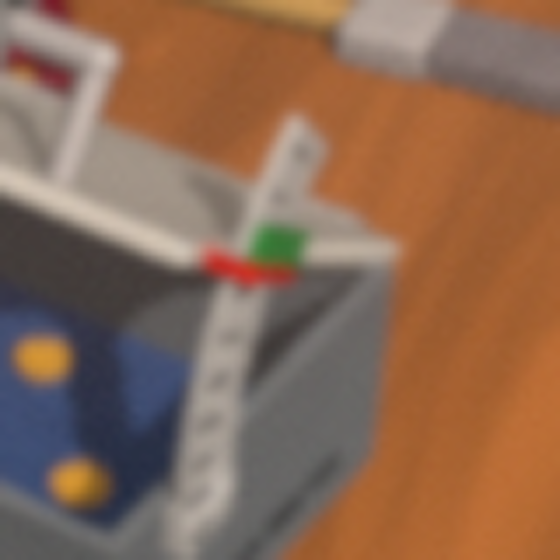

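```bash
python3 -c "
from h import *
q,_=snap('wrist','12');p,_=snap('top','12');cv2.imwrite('pics/c12.png',np.hstack([cv2.resize(p[165:245,255:335],None,fx=5,fy=5,interpolation=2),cv2.resize(q,(533,400))[:,-400:]]))
S=load('scene');
b=np.load('box.npz');EX,EY,O=b['EX'],b['EY'],b['O'];H=O+EY*.09+np.array([0,0,.0905])
for n in('scene','top'):
  for th in (.58,.6,.62,.64,.66):
    for xx in (.109,):
      print(n,th,xx,[proj(load(n),H+EX*xx-EY*r*np.cos(th)+np.array([0,0,r*np.sin(th)])).round(1).tolist() for r in (.118,.135,.152)])
"
```

```text
scene 0.58 0.109 [[385.2, 217.8], [382.2, 217.8], [379.1, 217.7]]
scene 0.6 0.109 [[385.6, 216.8], [382.6, 216.6], [379.6, 216.4]]
scene 0.62 0.109 [[385.9, 215.8], [383.0, 215.5], [380.1, 215.1]]
scene 0.64 0.109 [[386.3, 214.8], [383.5, 214.3], [380.6, 213.8]]
scene 0.66 0.109 [[386.7, 213.8], [383.9, 213.2], [381.1, 212.5]]
top 0.58 0.109 [[283.9, 187.6], [290.2, 187.2], [296.7, 186.8]]
top 0.6 0.109 [[283.2, 187.3], [289.4, 186.8], [295.8, 186.3]]
top 0.62 0.109 [[282.5, 186.9], [288.6, 186.3], [294.9, 185.8]]
top 0.64 0.109 [[281.7, 186.5], [287.8, 185.9], [293.9, 185.3]]
top 0.66 0.109 [[281.0, 186.1], [286.9, 185.5], [292.9, 184.8]]
```

View pics/c12.png

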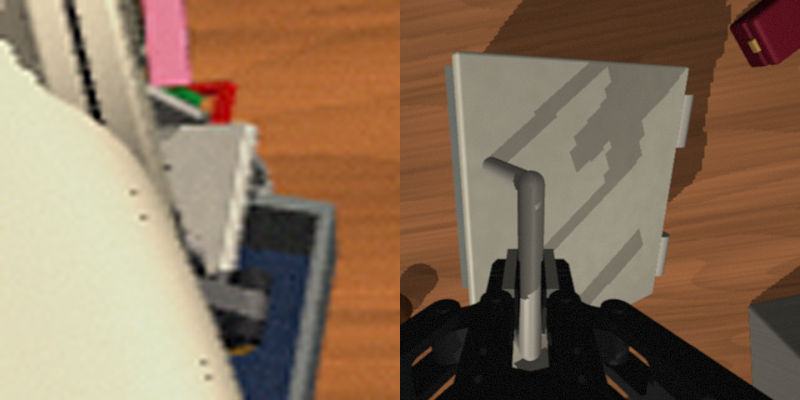

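The scene view puts the red pointer about 3.5 px below the green marker, with the lid at about 0.59 against 0.638. I'll raise it about 0.045 rad more and hold.

```bash
python3 -m inch '[[0.06,0,-0.05,0,0,0,1],[0.06,0,-0.05,0,0,0,1],[0.06,0,-0.05,0,0,0,1],[0.06,0,-0.04,0,0,0,1],[0,0,0,0,0,0,1],[0,0,0,0,0,0,1],[0,0,0,0,0,0,1],[0,0,0,0,0,0,1]]'
python3 -c "
from h import *
rel(.5138,.0605,.12);p,_=snap('scene','13');cv2.imwrite('pics/scene13c.png',cv2.resize(p[180:260,345:425],None,fx=7,fy=7,interpolation=2))
snap('scene','14')"
python3 ang.py 13;python3 ang.py 14
```

```text
clock: 23.4
eef_pos: [0.5254, 0.1162, 0.2126]
tool_rot: [0.764, 0.645, 0.0, 0.006]
ft_force: [1.7, -9.5, -1.3]
grip_width: 0.0099
pos [0.5254 0.1162 0.2126] x [ 0.168  0.986 -0.007] y [ 0.986 -0.168  0.009] z [ 0.007 -0.009 -1.   ] q [ 0.223  0.32   0.064  1.309 -0.01   0.392] F [ 1.7 -9.5 -1.3] w 0.0099 t 23.4
units [-2.25 -0.12  3.72]
r [348, 185, 6, 4, 13] [350.2 186.9] 0.107 r 0.3334 ang 0.757
r [348, 185, 6, 4, 13] [350.2 186.9] 0.111 r 0.3414 ang 0.755
r [376, 214, 10, 3, 14] [380.2 215.1] 0.107 r 0.1461 ang 0.616
r [376, 214, 10, 3, 14] [380.2 215.1] 0.111 r 0.156 ang 0.623
theta from TCP height 0.6469240815840218
r [348, 186, 6, 3, 12] [350.3 186.9] 0.107 r 0.3328 ang 0.757
r [348, 186, 6, 3, 12] [350.3 186.9] 0.111 r 0.3408 ang 0.756
r [376, 214, 10, 3, 14] [380.2 215.1] 0.107 r 0.1461 ang 0.616
r [376, 214, 10, 3, 14] [380.2 215.1] 0.111 r 0.156 ang 0.623
theta from TCP height 0.6469240815840218
```

View pics/scene13c.png

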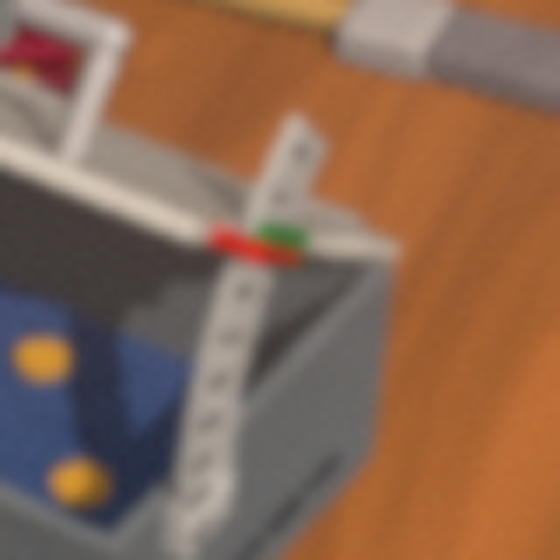

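View pics/scene14.png

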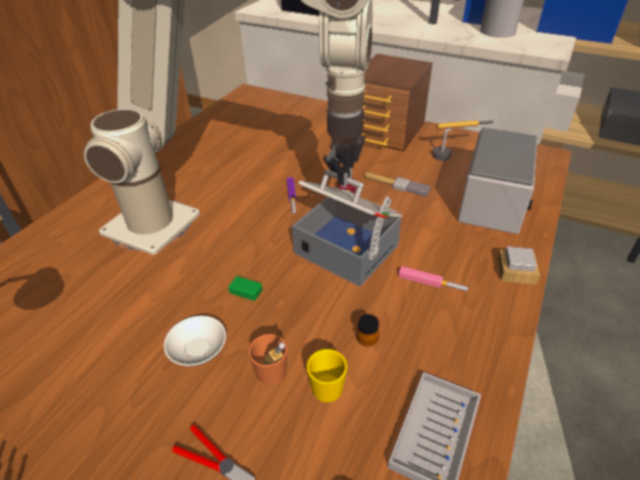

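The burnisher stands in the copper pot at (272,350), the lid is held with the pointer over the marker at (383,215), and the other things are where they were. I'll hand the job in.

```bash
python3 -c "
from workcell import bot
o=bot.get_obs();print(o['joint_vel'],o['ft_force'],o['clock']);print(bot.job_done())"
```

```text
[ 0.00024043  0.00048999  0.0006546  -0.00117513  0.00122672  0.00067766] [ 1.90105743 -9.2664019  -0.95596623] 23.5
the job is handed in; nothing more can be done
None
```

I took the burnisher off the lid, stood it butt down in the copper pot and let go. Then I lifted the lid by its bar until the pointer stood over the green marker, and handed the job in at 23.5 s still holding it there; no verdict is reported.

**Last checks:**
- **Burnisher:** it stands in the pot, untouched, in the final scene picture. I judged that by eye and did not measure the tilt.
- **Lid angle:** the marker measured about 0.637 rad. The lid came out at 0.647 from the tool height and about 0.623 from the pointer in the scene image. The two lie either side of the marker, each within about 0.015 rad, against a tolerance of about 0.05.
- **Holding still:** the arm was still, and the wrist force was about 9.5 N, mostly sideways, so the lid was being carried by the gripper.
- **Marker and other objects:** I saw no shift of the marker or of the other things on the bench. The pointer partly covered the marker in the last picture, so it could not be re-measured there. It had not moved when last measured, with the lid at about 0.60 rad.

**Disagreement:** my commanded 68° tilt for the burnisher only reached 60° at first because the arm lagged. I corrected it before lowering it into the pot.

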